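Fit the rings of an evaporator to its glass tube and drive spindle

ROBOT

A 6-joint arm with a two-finger parallel gripper is mounted at the origin on the work surface. World frame = base frame: x ahead of the robot, y to its left, z up, the work surface at z = 0. Lengths are in mm, angles in rad, forces in N, time in s.
With the tool pointing down it reaches from about 350 to 775 mm from the base axis. Payload 7.3 kg.
Tool frame: the origin (TCP) lies on the centre line of the jaws, within the pads' length; the fingertips stand 17 mm ahead of it and the grasp point (between the pads) lies 2 mm behind it; z points along the fingers, y is the line along which they close (so a half turn about z gives the same grasp; the last joint's range is limited). The gripper opens to 92 mm and grips with 3 to 60 N. Pads are 19 mm wide; open, the fingers measure 130 mm over their backs; the gripper's body (75 mm by 190 mm) begins 47 mm behind the grasp point.
Start: joints at [1.058, 0.342, 1.524, -0, 1.275, -0.146], TCP at [188.267, 490.101, 243.741] pointing down, gripper open.
Joint ranges: [-2.53, 2.53], [-0.77, 2.02], [0.04, 2.7], [-1, 4.14], [0.28, 2.66], [-3.11, 3.11]. Speed limits (rad/s): [2.57, 2.57, 3.14, 3.14, 3.14, 3.14].

INTERFACE

Orientations are given as [roll, pitch, yaw] about the fixed x, y, z axes, in that order (R = Rz(yaw) Ry(pitch) Rx(roll)).
In Python, from plant import bot gives the robot as it stands. The module is installed in compiled form; this text tells all that it offers.
- The arm moves only by the shell command python3 -m pendant 'ROWS'. ROWS is JSON, a list of rows, each a list of 3 entries, a list of its own where there are three numbers: the shift along the world's x, y, z as a fraction of full scale, then the turn, a rotation vector about the world's x, y, z as a fraction of full scale, then the opening, from -1 (shut) to 1 (fully open), so that 0 is half open. In form: [[[tx, ty, tz], [rx, ry, rz], claw], ...]. A call has exactly 10 rows; each row shifts and turns the commanded pose from where the row before left it; what a row does not reach is not made up. Full scale, the value 1, is 30 mm for a shift and 0.12 rad for a turn. A row lasts 1/12 s, in which the tool goes at most 41.7 mm and 7.16 degrees, less where a joint would pass 70% of its speed; a pose out of reach is approached as far as the arm can. A call with a number of a shift or a turn outside -1 to 1 is refused whole. A call with a gripper value outside its range is refused whole. The fingers move at their own pace and stop on an object; the grip force is fixed at half the most. Time passes only in rows, so rows that do not move let the fingers close, or fill a call up. It gives the time, the measured TCP pose, the force, the opening and the grip force at its end, in the units of the state.
- bot.get_obs(): the state, without advancing time (a new reading comes with each control period).
- bot.capture(name): name is "scene" or "top" or "wrist"; returns the picture (480x640x3 uint8, blue, green, red); there is no depth.
- bot.camera_params(name): a dict with "fovy" (degrees; the focal length in pixels is half the picture's height over the tangent of half this angle, whatever the lens; pixels are square), "cx", "cy" (the principal point, pixels), "distortion" ([k1, k2, p1, p2, k3] as OpenCV has them; the pictures are not rectified), "camera_from_world" (4x4, takes a point from world to camera coordinates). Camera axes: x right, y down, z forward; pixel columns grow to the right and rows downward; lengths in mm; the calibration is good to about 2 mm. A picture is of the moment at which its call begins: read the wrist's pose just before it. camera_params takes no time and is no camera call; for the wrist camera it gives the pose at the moment of the call.
- bot.close_job(): hands the job in; it is judged then, once.
The state is a dict: "time": time; "joint_positions": joint angles; "dq": joint speeds; "tau": joint torques, N m; "tool_pos": TCP position; "tcp_rot": TCP orientation; "contact_force": force on the tool from outside, world axes, zero at the start; "moment": the same for the moment, N m; "grip_width": finger opening in mm; "finger_force": force on a finger pad.
Only numpy, scipy, OpenCV 4.12 (cv2) and the standard library are available. Lean on these libraries where they do the work, as an engineer would, in place of code of your own. Each camera call takes 0.05 s, during which the arm holds its last target. There are 200 camera calls.

TASK

Get the evaporator's two joints ready for assembly: slide the black union nut onto the clear glass tube, then the green clip ring, then the white seal; and slide the yellow bearing sleeve onto the steel spindle, then the blue locking ring. Every ring must lie flat, right down on its shoulder or on the ring below it. Leave the carton, the flask and the jar where they are.

Things in the scene. Friction and masses are not known exactly. Their poses are not given: they have to be found in the camera images.
- nut_mid (a point): Union nut: black ribbed plastic ring, 60 mm outside diameter, 26 mm high. Lying flat at the start; the hole is 33 mm across and goes right through. Point: its centre, half-way up; z along its axis, up.
- clip_mid (a point): Clip ring: plain green plastic ring, 50 mm outside diameter, 18 mm high. Lying flat at the start; the hole is 33 mm across and goes right through. Point: its centre, half-way up; z along its axis, up.
- seal_mid (a point): Seal: plain white plastic ring, 44 mm outside diameter, 16 mm high. Lying flat at the start; the hole is 33 mm across and goes right through. Point: its centre, half-way up; z along its axis, up.
- sleeve_mid (a point): Bearing sleeve: plain yellow plastic ring, 56 mm outside diameter, 24 mm high. Lying flat at the start; the hole is 33 mm across and goes right through. Point: its centre, half-way up; z along its axis, up.
- lock_mid (a point): Locking ring: blue ribbed plastic ring, 46 mm outside diameter, 18 mm high. Lying flat at the start; the hole is 33 mm across and goes right through. Point: its centre, half-way up; z along its axis, up.
- tube_seat (a point): Clear glass tube upright in a fixed round white foot (90 mm diameter, 12 mm high at the rim, narrowing to 52 mm at height 22). Point: on the tube's axis at its lower end, on the flat white shoulder (52 mm diameter) that carries the first ring, 45 mm above the table; z up. The tube is 24 mm in diameter and rises 66 mm above the point, the last 8 mm tapering to 18 mm.
- spindle_seat (a point): Steel spindle upright on a fixed flat grey drive box (28 mm high, 90 mm in y, 45 mm to -x and 85 mm to +x of the axis; black knob). Point: on the axis at its lower end, on the dark steel shoulder (52 mm diameter) that carries the first ring, 45 mm above the table; z up, x along the box. The spindle is 24 mm in diameter and rises 50 mm above the point, the last 8 mm tapering to 18 mm.
- carton_mid (a point): Bystander: small white carton with a green band, 90 x 60 x 40 mm, between the two upright targets. Point: its centre.
- flask_mid (a point): Bystander: round glass flask, bulb 80 mm in diameter, fast in a cork ring of 90 mm, 136 mm high with its white stopper. Point: on its axis, 50 mm above the table.
- jar_mid (a point): Bystander: jar with a red cap, 56 mm in diameter, 60 mm high. Point: on its axis, half-way up.
Mind the look-alikes: they are no part of the job. What is meant by the part that bears seal_mid is not red, and is the smaller of those in its own colour.

How it is judged:
By the outcome, as a careful person would: the job done as asked, in the order asked, and still so for the second after the job is handed in, with the robot touching nothing.
It also fails if it takes over 128 s, if anything falls off the work surface, if the arm or the gripper's body presses on something with over 40 N, if the wrist force passes 120 N, or if a joint passes its speed limit or range.

## Working session

There is one attempt and no reset: what is moved stays moved. The work goes in short steps, Python scripts to look and compute and a shell command to move; the robot and the scene stay as the last step left them, time stands still between calls to the robot, and variables do not carry over. Pictures are saved under pics/ and viewed, at most 14 in all, crops included, and the job is handed in when it is done.

```bash
mkdir -p pics
python3 - <<'E'
from plant import bot
import cv2
for n in ("scene","top"):
    cv2.imwrite(f"pics/{n}0.png",bot.capture(n)); p=bot.camera_params(n); print(n,p)
o=bot.get_obs(); print(o)
E
```

```text
scene {'fovy': 43.54875621842615, 'cx': 309.1916039732294, 'cy': 232.71437133299096, 'distortion': array([-0.13649226,  0.        ,  0.        ,  0.        ,  0.        ]), 'camera_from_world': array([[-6.21467845e-01,  7.83438978e-01,  1.04208758e-03,
         3.65436294e+02],
       [ 6.78056979e-01,  5.38538277e-01, -5.00215212e-01,
        -3.73205299e+02],
       [-3.92449298e-01, -3.10161075e-01, -8.65900488e-01,
         1.46398420e+03],
       [ 0.00000000e+00,  0.00000000e+00,  0.00000000e+00,
         1.00000000e+00]])}
top {'fovy': 46.1420630336479, 'cx': 327.40064266178456, 'cy': 234.5797294819298, 'distortion': array([-0.14841963,  0.        ,  0.        ,  0.        ,  0.        ]), 'camera_from_world': array([[-2.75759712e-02, -9.99551918e-01, -1.16416882e-02,
         2.96685232e+01],
       [-9.88458891e-01,  2.90016806e-02, -1.48687337e-01,
         5.98041920e+02],
       [ 1.48958342e-01,  7.40713246e-03, -9.88815729e-01,
         1.18131893e+03],
       [ 0.00000000e+00,  0.00000000e+00,  0.00000000e+00,
         1.00000000e+00]])}
{'time': 0.1, 'joint_positions': array([ 1.05796420e+00,  3.42638331e-01,  1.52492641e+00,  2.59436985e-06,
        1.27537343e+00, -1.45950477e-01]), 'dq': array([-3.72372084e-04, -6.58202333e-04, -9.87501956e-04, -8.05960552e-05,
       -1.92612326e-03, -3.86617221e-04]), 'tau': array([ 2.41531525e-03, -4.32003021e+01, -2.44695032e+01,  7.19073555e-02,
        5.25813724e-02, -6.04296270e-05]), 'tool_pos': array([188.10909557, 489.78428563, 243.12035517]), 'tcp_rot': array([-3.14026180e+00, -1.98137164e-04,  2.77471012e+00]), 'contact_force': array([ 0.85365011,  0.53078645, -0.13700564]), 'moment': array([ 0.03822234, -0.01629293, -0.02831092]), 'finger_force': 0.0, 'grip_width': 91.85997182208816}
```

View pics/top0.png

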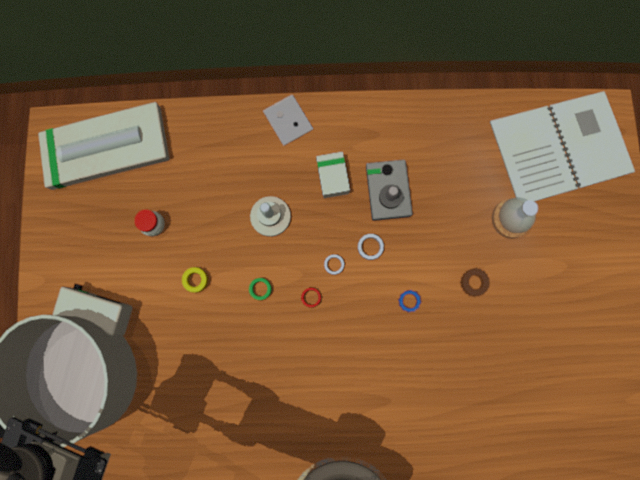

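View pics/scene0.png

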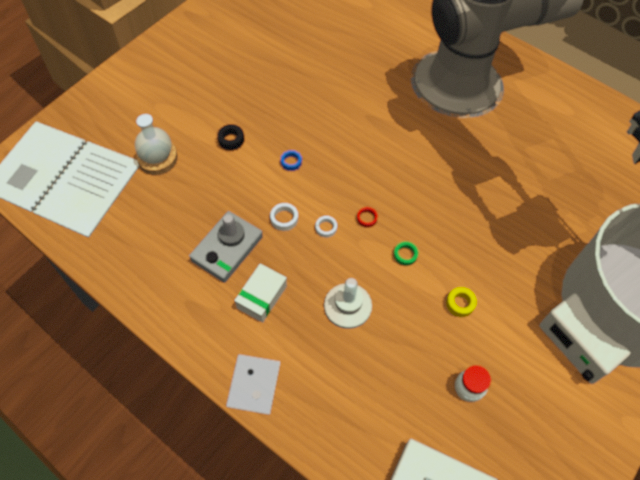

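```bash
cat > h.py <<'E'
from plant import bot
import cv2, numpy as np
def par(n):
    p=bot.camera_params(n); f=240/np.tan(np.radians(p["fovy"]/2))
    return np.array([[f,0,p["cx"]],[0,f,p["cy"]],[0,0,1]]),p["distortion"],p["camera_from_world"]
def ray(P,uv):
    K,D,T=P; x=cv2.undistortPoints(np.array([[uv]],float),K,D)[0,0]
    R=T[:3,:3]; return -R.T@T[:3,3], R.T@np.array([x[0],x[1],1])
def onz(P,uv,z):
    c,d=ray(P,uv); return c+d*(z-c[2])/d[2]
def proj(P,X):
    K,D,T=P; return cv2.projectPoints(np.array([X],float),cv2.Rodrigues(T[:3,:3])[0],T[:3,3],K,D)[0][0,0]
def two(rays):
    A=0;b=0
    for c,d in rays:
        d=d/np.linalg.norm(d); M=np.eye(3)-np.outer(d,d); A=A+M; b=b+M@c
    return np.linalg.solve(A,b)
H={"yellow":((22,120,60),(34,255,255)),"green":((45,100,40),(85,255,255)),"blue":((100,120,40),(130,255,255)),
   "white":((0,0,135),(180,60,255)),"black":((0,0,0),(180,255,62))}
def blob(img,col,seed,r):
    """hull centre of the coloured blob nearest the seed"""
    m=cv2.inRange(cv2.cvtColor(img,cv2.COLOR_BGR2HSV),*map(np.array,H[col]))
    k=np.zeros_like(m); cv2.circle(k,tuple(int(round(v)) for v in seed),int(r),255,-1); m&=k
    cs,_=cv2.findContours(m,cv2.RETR_EXTERNAL,cv2.CHAIN_APPROX_NONE)
    if not cs: return None
    h=cv2.convexHull(max(cs,key=cv2.contourArea)); M=cv2.moments(h)
    return (M["m10"]/M["m00"],M["m01"]/M["m00"]),cv2.boundingRect(h),M["m00"]
E
python3 - <<'E'
from h import *
I={n:bot.capture(n) for n in("top","scene")}; P={n:par(n) for n in I}
S=dict(yellow=("yellow",(194,280),(462,301),12),green=("green",(260,289),(405,253),9),seal=("white",(334,264),(326,226),8),
 bigwhite=("white",(371,246),(284,215),8),
 blue=("blue",(410,301),(291,160),9),nut=("black",(475,282),(231,137),13))
for k,(c,a,b,z) in S.items():
    for n,s in(("top",a),("scene",b)):
        q=blob(I[n],c,s,22); print(k,n,q and (np.round(q[0],1),q[1],np.round(onz(P[n],q[0],z),1)))
a=np.hstack([cv2.resize(I["top"][170:260,235:425],None,fx=4,fy=4,interpolation=2)]); cv2.imwrite("pics/c1.png",a)
b=cv2.resize(I["scene"][195:335,185:385],None,fx=4,fy=4,interpolation=2); cv2.imwrite("pics/c2.png",b)
E
```

```text
yellow top (array([194.3, 279.4]), (182, 267, 26, 26), array([511.1, 313.2,  12. ]))
yellow scene (array([461.2, 301.2]), (447, 287, 30, 30), array([506.8, 313.5,  12. ]))
green top (array([259.7, 288.5]), (249, 278, 23, 22), array([487.4, 166.4,   9. ]))
green scene (array([405.5, 252.9]), (394, 242, 24, 23), array([484.5, 167.3,   9. ]))
seal top (array([333.5, 264. ]), (324, 254, 20, 21), array([537.7,   1.1,   8. ]))
seal scene (array([326. , 225.4]), (315, 216, 22, 20), array([533.1,   0.9,   8. ]))
bigwhite top (array([370.2, 246.1]), (358, 234, 26, 25), array([575.4, -82. ,   8. ]))
bigwhite scene (array([283.9, 215.5]), (270, 203, 28, 27), array([568.8, -82.9,   8. ]))
blue top (array([409.3, 300.6]), (399, 291, 21, 20), array([ 451.4, -163.9,    9. ]))
blue scene (array([290.7, 160.1]), (281, 151, 20, 19), array([ 448.8, -162.7,    9. ]))
nut top None
nut scene (array([230.3, 137.2]), (218, 125, 26, 25), array([ 485.8, -310. ,   13. ]))
```

View pics/c1.png

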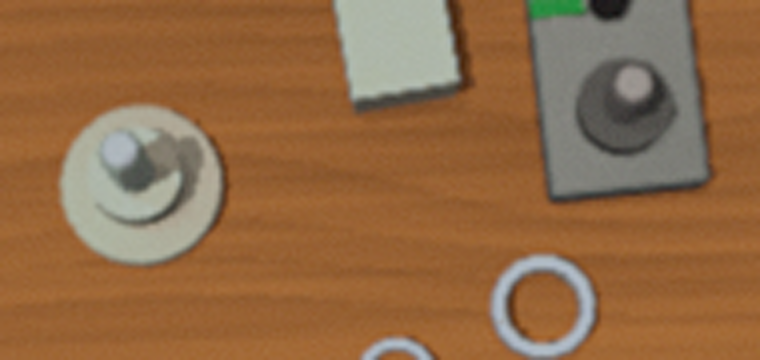

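View pics/c2.png

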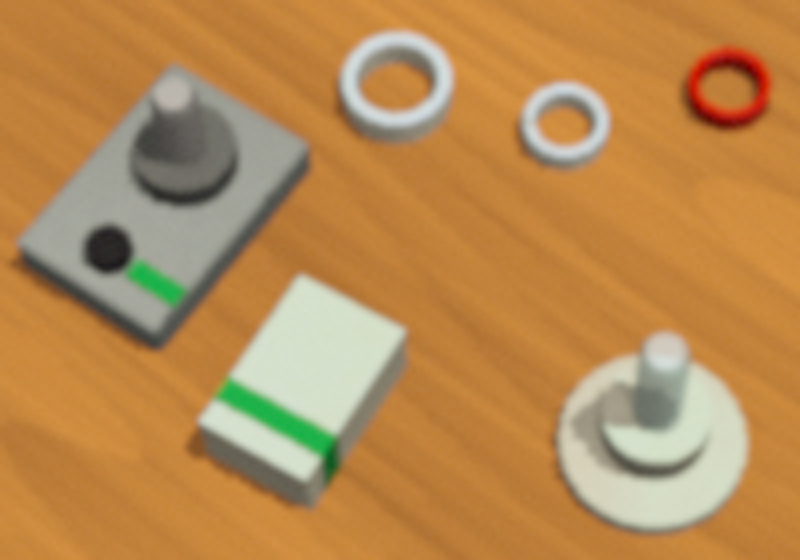

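```bash
python3 - <<'E'
from h import *
P={n:par(n) for n in("top","scene")}
def show(k,a,b,z):
    A,B=onz(P["top"],a,z),onz(P["scene"],b,z); print(k,A.round(1),B.round(1),"tri",two([ray(P["top"],a),ray(P["scene"],b)]).round(1))
show("tube",(265.25,208),(351.2,283),111)
show("spin",(393.5,190.75),(228.25,219.25),95)
for k,a,b,z in(("yellow",(194.3,279.4),(461.2,301.2),12),("green",(259.7,288.5),(405.5,252.9),9),("seal",(333.5,264),(326,225.4),8),("blue",(409.3,300.6),(290.7,160.1),9),("nut",(475,282),(230.3,137.2),13),("red",(312,297),(367,217),6),("flask stopper",(529,208),(145,121),136),("jar",(146,221),(476,379),60)): show(k,a,b,z)
print(par("wrist")[2].round(3), bot.get_obs()["tool_pos"])
E
python3 -m pendant '[[[0.9,-0.3,0],[0,0,0.9],1],[[0.9,-0.3,0],[0,0,0.9],1],[[0.9,-0.3,0],[0,0,0.9],1],[[0.9,-0.3,0],[0,0,0.36],1],[[0.9,-0.5,0],[0,0,0],1],[[0.9,-0.6,0],[0,0,0],1],[[0.9,-0.6,0],[0,0,0],1],[[0.9,-0.6,0],[0,0,0],1],[[0.9,-0.6,0],[0,0,0],1],[[0.9,-0.6,0],[0,0,0],1]]'
```

```text
tube [648.3 139.8 111. ] [649.7 144.3 111. ] tri [648.5 141.8 106.2]
spin [ 680.7 -130.    95. ] [ 681.4 -124.8   95. ] tri [ 680.6 -128.9   90.5]
yellow [511.  313.2  12. ] [506.9 313.5  12. ] tri [510.2 312.8  17.2]
green [487.5 166.5   9. ] [484.6 167.3   9. ] tri [486.8 167.   12.2]
seal [537.6   1.2   8. ] [533.1   1.    8. ] tri [536.5   2.1  13.9]
blue [ 451.3 -163.9    9. ] [ 448.7 -162.9    9. ] tri [ 450.7 -162.6   11.5]
nut [ 487.2 -312.3   13. ] [ 485.9 -310.    13. ] tri [ 486.5 -311.1   13.2]
red [465.8  50.9   6. ] [462.3  55.2   6. ] tri [464.4  53.2   7.4]
flask stopper [ 628.1 -404.7  136. ] [ 628.7 -401.5  136. ] tri [ 627.9 -404.7  133.4]
jar [638.3 410.7  60. ] [642.2 415.5  60. ] tri [639.4 414.8  51.4]
[[ 3.59000e-01  9.34000e-01 -1.00000e-03 -5.24549e+02]
 [ 9.05000e-01 -3.47000e-01  2.45000e-01 -3.10900e+01]
 [ 2.28000e-01 -8.80000e-02 -9.70000e-01  3.88759e+02]
 [ 0.00000e+00  0.00000e+00  0.00000e+00  1.00000e+00]] [188.14318984 489.90920929 243.31073341]
time: 1.03
tool_pos: [459.4, 348.0, 243.6]
tcp_rot: [-3.142, -0.0, -3.141]
contact_force: [-0.6, 0.1, -0.6]
grip_width: 91.6
finger_force: 0.0
```

```bash
cat > w.py <<'E'
from h import *
import sys
# usage: w.py name colour x y zmid r  -> wrist fix
n,c,x,y,z=sys.argv[1],sys.argv[2],*map(float,sys.argv[3:6])
P=par("wrist"); I=bot.capture("wrist"); cv2.imwrite(f"pics/{n}.png",I)
s=proj(P,[x,y,z]); q=blob(I,c,s,float(sys.argv[6])); print("seed",s.round(),"tcp",bot.get_obs()["tool_pos"].round(1))
if q: print(np.round(q[0],1),q[1],onz(P,q[0],z).round(1))
E
python3 w.py w1 yellow 509 313 12 90
python3 - <<'E'
from h import *
P=par("wrist");print((-P[2][:3,:3].T@P[2][:3,3]).round(1))
E
```

```text
seed [285. 262.] tcp [464.2 344.6 243.3]
[283.8 266.2] (257, 241, 55, 52) [513.3 311.4  12. ]
[398.6 344.8 384. ]
```

View pics/w1.png

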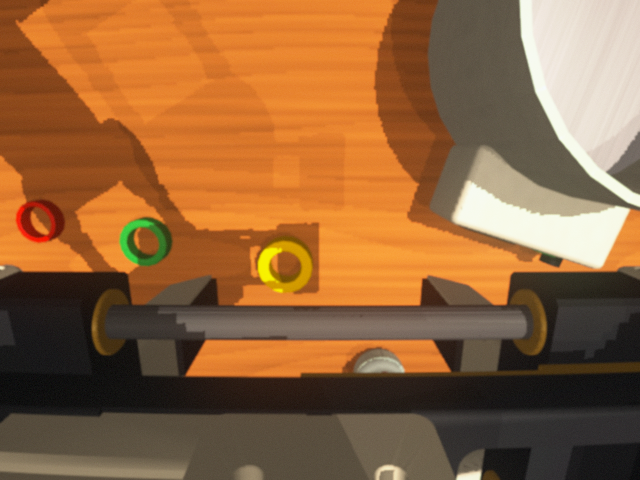

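```bash
python3 -m pendant '[[[0.8,-0.5,-0.5],[0,0,0],1],[[0.5,-0.4,-0.8],[0,0,0],1],[[0.2,-0.2,-0.9],[0,0,0],1],[[0,0,-0.9],[0,0,0],1],[[0,0,-0.9],[0,0,0],1],[[0,0,-0.5],[0,0,0],1],[[0,0,0],[0,0,0],1],[[0,0,0],[0,0,0],1],[[0,0,0],[0,0,0],1],[[0,0,0],[0,0,0],1]]'; python3 w.py w2 yellow 511 313 12 120
```

```text
time: 1.92
tool_pos: [504.0, 316.7, 110.4]
tcp_rot: [3.14, 0.003, -3.141]
contact_force: [-0.4, -0.4, 0.4]
grip_width: 91.7
finger_force: 0.0
seed [313. 259.] tcp [504.  316.6 110.4]
[312.6 261.9] (272, 220, 83, 85) [512.8 312.4  12. ]
```

View pics/w2.png

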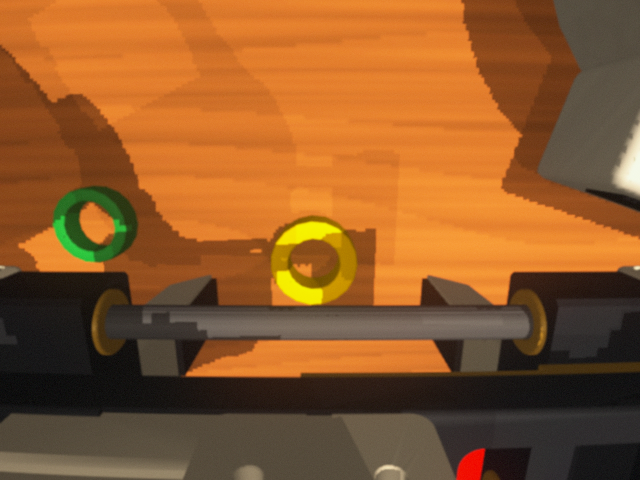

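```bash
python3 -m pendant '[[[0.27,-0.13,-0.5],[0,0,0],1],[[0,0,-0.8],[0,0,0],1],[[0,0,-0.8],[0,0,0],1],[[0,0,-0.5],[0,0,0],1],[[0,0,-0.25],[0,0,0],1],[[0,0,0],[0,0,0],1],[[0,0,0],[0,0,0],-1],[[0,0,0],[0,0,0],-1],[[0,0,0],[0,0,0],-1],[[0,0,0],[0,0,0],-1]]'
python3 -m pendant '[[[0,0,0],[0,0,0],-1],[[0,0,0],[0,0,0],-1],[[0,0,0],[0,0,0],-1],[[0,0,0],[0,0,0],-1],[[0,0,0],[0,0,0],-1],[[0,0,0.3],[0,0,0],-1],[[0,0,0.6],[0,0,0],-1],[[0,0,0.8],[0,0,0],-1],[[0,0,0.8],[0,0,0],-1],[[0,0,0.8],[0,0,0],-1]]'
python3 w.py w3 yellow 512 312 90 120
```

```text
time: 2.8
tool_pos: [512.0, 312.5, 24.4]
tcp_rot: [3.141, 0.002, -3.141]
contact_force: [0.0, -0.9, -0.1]
grip_width: 69.9
finger_force: 0.0
time: 3.63
tool_pos: [511.0, 312.0, 123.4]
tcp_rot: [-3.141, -0.001, -3.141]
contact_force: [0.3, 0.0, -0.2]
grip_width: 54.5
finger_force: 30.0
seed [319. 286.] tcp [513.4 313.1 128.7]
[317.7 278.7] (253, 244, 132, 61) [508.1 311.2  90. ]
```

View pics/w3.png

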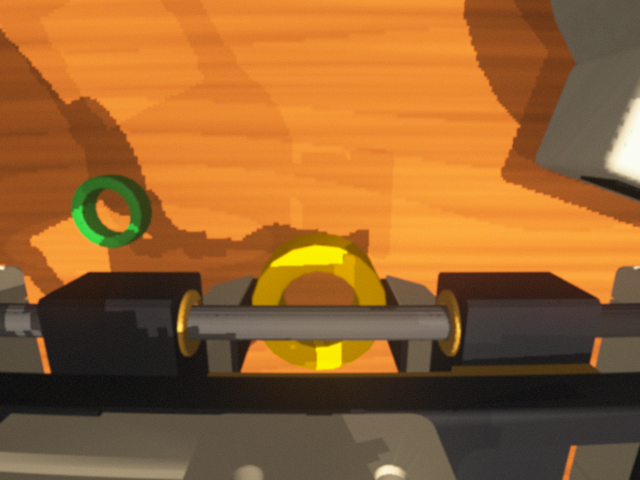

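```bash
python3 -m pendant '[[[0,-0.3,0.6],[0,0,0],-1],[[0,-0.6,0.6],[0,0,0],-1],[[0,-0.9,0.4],[0,0,0],-1],[[0,-0.9,0],[0,0,0],-1],[[0,-0.9,0],[0,0,0],-1],[[0,-0.9,0],[0,0,0],-1],[[0,-0.9,0],[0,0,0],-1],[[0.2,-0.9,0],[0,0,0],-1],[[0.3,-0.9,0],[0,0,0],-1],[[0.4,-0.9,0],[0,0,0],-1]]'
python3 -m pendant '[[[0.5,-0.9,0],[0,0,0],-1],[[0.7,-0.9,0],[0,0,0],-1],[[0.8,-0.9,0],[0,0,0],-1],[[0.9,-0.9,0],[0,0,0],-1],[[0.9,-0.9,0],[0,0,0],-1],[[0.9,-0.9,0],[0,0,0],-1],[[0.7,-0.6,0],[0,0,0],-1],[[0.5,-0.6,0],[0,0,0],-1],[[0,0,0],[0,0,0],-1],[[0,0,0],[0,0,0],-1]]'
python3 w.py w4 yellow 700 -110 155 120
```

```text
time: 4.52
tool_pos: [537.9, 68.0, 170.6]
tcp_rot: [3.141, -0.0, -3.141]
contact_force: [0.7, 0.8, -1.1]
grip_width: 55.0
finger_force: 30.0
time: 5.35
tool_pos: [715.2, -129.8, 169.1]
tcp_rot: [3.141, -0.002, 3.14]
contact_force: [-0.3, 0.1, -0.5]
grip_width: 54.7
finger_force: 30.0
seed [365. 267.] tcp [ 714.8 -128.7  169.5]
[319.2 277.7] (253, 241, 132, 64) [ 704.9 -129.8  155. ]
```

View pics/w4.png

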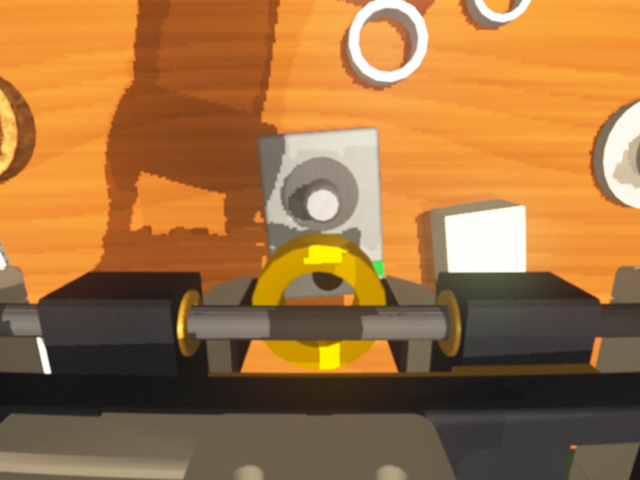

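```bash
cat >> h.py <<'E'
def held(I,P,col,zmid,seed=(320,300),r=85):
    """centre of the gripped ring from all its visible parts, minus TCP"""
    m=cv2.inRange(cv2.cvtColor(I,cv2.COLOR_BGR2HSV),*map(np.array,H[col])); k=np.zeros_like(m); cv2.circle(k,seed,r,255,-1)
    m=cv2.morphologyEx(m&k,cv2.MORPH_OPEN,np.ones((3,3),np.uint8)); h=cv2.convexHull(cv2.findNonZero(m)); M=cv2.moments(h)
    c=(M["m10"]/M["m00"],M["m01"]/M["m00"]); return np.round(c,1),cv2.boundingRect(h),onz(P,c,zmid).round(1)
E
python3 - <<'E'
from h import *
P=par("wrist"); I=cv2.imread("pics/w4.png"); t=bot.get_obs()["tool_pos"]; print(t.round(1))
print("spindle",onz(P,(322,204),95).round(1)); print(held(I,P,"yellow",t[2]-13))
E
```

```text
[ 714.8 -128.7  169.5]
spindle [ 680.9 -127.    95. ]
(array([318.7, 305.9]), (253, 244, 132, 126), array([ 717.3, -129. ,  156.5]))
```

```bash
python3 -m pendant '[[[-0.5,0.05,0],[0,0,0],-1],[[-0.65,0,0],[0,0,0],-1],[[0,0,-0.3],[0,0,0],-1],[[0,0,-0.5],[0,0,0],-1],[[0,0,-0.5],[0,0,0],-1],[[0,0,-0.5],[0,0,0],-1],[[0,0,-0.5],[0,0,0],-1],[[0,0,-0.3],[0,0,0],-1],[[0,0,0],[0,0,0],-1],[[0,0,0],[0,0,0],-1]]'
python3 - <<'E'
from h import *
cv2.imwrite("pics/w5.png",np.hstack([bot.capture("wrist")[180:400,180:460],cv2.resize(bot.capture("scene")[170:280,170:300],None,fx=2,fy=2)]))
E
```

```text
time: 6.23
tool_pos: [680.7, -126.7, 92.2]
tcp_rot: [3.141, -0.001, -3.141]
contact_force: [-0.4, 0.1, -1.2]
grip_width: 54.4
finger_force: 30.0
```

View pics/w5.png

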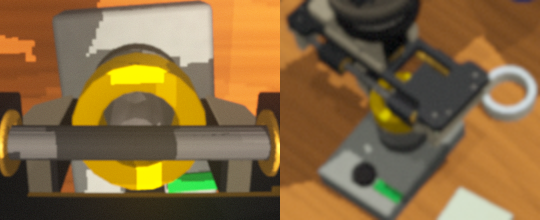

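```bash
python3 -m pendant '[[[0,0,-0.3],[0,0,0],-1],[[0,0,-0.3],[0,0,0],-1],[[0,0,-0.15],[0,0,0],-1],[[0,0,0],[0,0,0],-1],[[0,0,0],[0,0,0],-1],[[0,0,0],[0,0,0],0.6],[[0,0,0],[0,0,0],0.6],[[0,0,0],[0,0,0],0.6],[[0,0,0],[0,0,0],0.6],[[0,0,0],[0,0,0],0.6]]'
python3 -m pendant '[[[0,0,0.3],[0,0,0],0.6],[[0,0,0.6],[0,0,0],0.6],[[0,0,0.9],[0,0,0],0.6],[[-0.3,-0.2,0.9],[0,0,0],0.6],[[-0.9,-0.2,0.6],[0,0,0],0.6],[[-0.9,-0.2,0],[0,0,0],0.6],[[-0.9,-0.2,0],[0,0,0],0.6],[[-0.9,-0.2,0],[0,0,0],0.6],[[-0.9,-0.2,0],[0,0,0],0.6],[[-0.9,-0.2,0],[0,0,0],0.6]]'
python3 -m pendant '[[[-0.9,0,0],[0,0,0],0.6],[[-0.9,0,0],[0,0,0],0.6],[[-0.3,0,0],[0,0,0],0.6],[[0,0,-0.3],[0,0,0],0.6],[[0,0,-0.6],[0,0,0],0.6],[[0,0,-0.5],[0,0,0],0.6],[[0,0,0],[0,0,0],0.6],[[0,0,0],[0,0,0],0.6],[[0,0,0],[0,0,0],0.6],[[0,0,0],[0,0,0],0.6]]'
python3 w.py w6 blue 450 -163 9 120
python3 - <<'E'
from h import *
cv2.imwrite("pics/w6b.png",np.hstack([cv2.resize(bot.capture("scene")[195:280,180:280],None,fx=4,fy=4,interpolation=2),cv2.resize(bot.capture("top")[150:235,350:430],None,fx=4,fy=4,interpolation=2)]))
E
```

```text
time: 7.17
tool_pos: [680.9, -127.3, 69.8]
tcp_rot: [3.142, 0.0, -3.141]
contact_force: [0.3, 0.1, -0.5]
grip_width: 73.4
finger_force: 0.0
time: 8.0
tool_pos: [508.7, -169.5, 169.7]
tcp_rot: [-3.141, 0.001, -3.141]
contact_force: [-0.4, 0.7, 0.5]
grip_width: 73.2
finger_force: 0.0
time: 8.83
tool_pos: [447.8, -169.6, 127.5]
tcp_rot: [-3.141, 0.002, -3.141]
contact_force: [0.2, -0.8, 1.1]
grip_width: 73.5
finger_force: 0.0
seed [328. 245.] tcp [ 447.7 -169.5  127.5]
[328.5 246.6] (298, 214, 61, 66) [ 451.2 -162.9    9. ]
```

View pics/w6b.png

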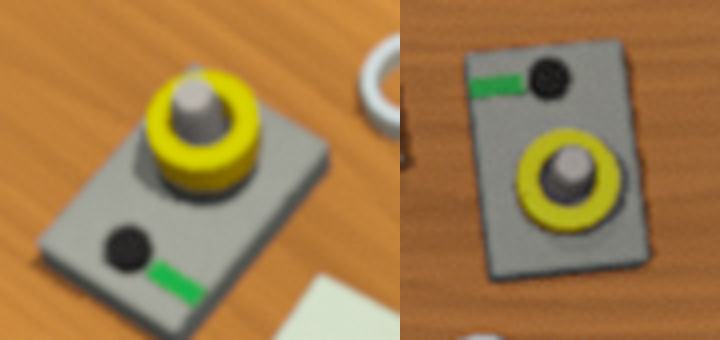

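```bash
python3 -m pendant '[[[0.12,0.22,-0.5],[0,0,0],0.6],[[0,0,-0.8],[0,0,0],0.6],[[0,0,-0.9],[0,0,0],0.6],[[0,0,-0.8],[0,0,0],0.6],[[0,0,-0.4],[0,0,0],0.6],[[0,0,-0.18],[0,0,0],0.6],[[0,0,0],[0,0,0],0.6],[[0,0,0],[0,0,0],-1],[[0,0,0],[0,0,0],-1],[[0,0,0],[0,0,0],-1]]'
python3 -m pendant '[[[0,0,0],[0,0,0],-1],[[0,0,0],[0,0,0],-1],[[0,0,0],[0,0,0],-1],[[0,0,0],[0,0,0],-1],[[0,0,0.3],[0,0,0],-1],[[0,0,0.8],[0,0,0],-1],[[0,0,0.9],[0,0,0],-1],[[0,0,0.9],[0,0,0],-1],[[0,0,0.9],[0,0,0],-1],[[0.3,0.1,0.9],[0,0,0],-1]]'
python3 -m pendant '[[[0.9,0.2,0.3],[0,0,0],-1],[[0.9,0.2,0],[0,0,0],-1],[[0.9,0.2,0],[0,0,0],-1],[[0.9,0.2,0],[0,0,0],-1],[[0.9,0.1,0],[0,0,0],-1],[[0.9,0.1,0],[0,0,0],-1],[[0.9,0.1,0],[0,0,0],-1],[[0.7,0.1,0],[0,0,0],-1],[[0.37,0.08,0],[0,0,0],-1],[[0,0,0],[0,0,0],-1]]'
python3 - <<'E'
from h import *
P=par("wrist"); I=bot.capture("wrist"); t=bot.get_obs()["tool_pos"]; print(t.round(1)); cv2.imwrite("pics/w7.png",I)
print(held(I,P,"blue",t[2]-20+9))
E
```

```text
time: 9.82
tool_pos: [451.2, -163.1, 20.4]
tcp_rot: [-3.141, 0.002, -3.141]
contact_force: [0.3, -0.6, 0.1]
grip_width: 57.6
finger_force: 0.0
time: 10.65
tool_pos: [458.1, -159.6, 162.1]
tcp_rot: [3.141, -0.001, 3.141]
contact_force: [0.6, 0.6, -1.0]
grip_width: 45.0
finger_force: 30.0
time: 11.48
tool_pos: [682.0, -120.5, 168.9]
tcp_rot: [3.141, 0.0, -3.14]
contact_force: [-0.8, -0.1, -1.7]
grip_width: 45.4
finger_force: 30.0
[ 680.7 -120.8  168.9]
(array([318.4, 305. ]), (265, 254, 109, 105), array([ 683.3, -120.9,  157.9]))
```

View pics/w7.png

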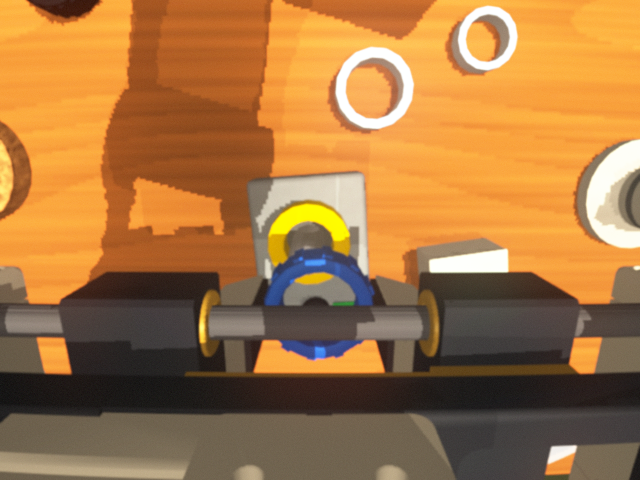

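```bash
python3 -m pendant '[[[0,-0.22,0],[0,0,0],-1],[[0,0,-0.3],[0,0,0],-1],[[0,0,-0.5],[0,0,0],-1],[[0,0,-0.5],[0,0,0],-1],[[0,0,-0.5],[0,0,0],-1],[[0,0,-0.3],[0,0,0],-1],[[0,0,-0.3],[0,0,0],-1],[[0,0,-0.2],[0,0,0],-1],[[0,0,-0.03],[0,0,0],-1],[[0,0,0],[0,0,0],-1]]'
python3 - <<'E'
from h import *
print(bot.get_obs()["tool_pos"],bot.get_obs()["contact_force"])
E
python3 -m pendant '[[[0,0,0],[0,0,0],-1],[[0,0,0],[0,0,0],0.6],[[0,0,0],[0,0,0],0.6],[[0,0,0],[0,0,0],0.6],[[0,0,0],[0,0,0],0.6],[[0,0,0],[0,0,0],0.6],[[0,0,0.3],[0,0,0],0.8],[[0,0,0.7],[0,0,0],0.8],[[0,0,0.9],[0,0,0],0.8],[[0,0,0.6],[0,0,0],0.8]]'
```

```text
time: 12.37
tool_pos: [680.5, -128.0, 90.4]
tcp_rot: [3.142, -0.0, -3.141]
contact_force: [-0.1, 0.9, -0.1]
grip_width: 45.5
finger_force: 30.0
[ 680.51369015 -128.02113678   90.42991371] [-0.10746959  0.86935987 -0.06582695]
time: 13.2
tool_pos: [681.1, -128.1, 168.4]
tcp_rot: [-3.141, 0.002, -3.141]
contact_force: [0.8, 0.3, 1.3]
grip_width: 82.4
finger_force: 0.0
```

```bash
python3 -m pendant '[[[-0.4,-0.3,0],[0,0,0],0.8],[[-0.8,-0.7,0],[0,0,0],0.8],[[-0.8,-0.7,0],[0,0,0],0.8],[[-0.8,-0.7,0],[0,0,0],0.8],[[-0.8,-0.7,0],[0,0,0],0.8],[[-0.8,-0.7,0],[0,0,0],0.8],[[-0.8,-0.7,0],[0,0,0],0.8],[[-0.8,-0.8,0],[0,0,0],0.8],[[-0.7,-0.6,0],[0,0,0],0.8],[[0,-0.2,0],[0,0,0],0.8]]'
python3 -m pendant '[[[0,0,-0.3],[0,0,0],0.8],[[0,0,-0.6],[0,0,0],0.8],[[0,0,-0.4],[0,0,0],0.8],[[0,0,0],[0,0,0],0.8],[[0,0,0],[0,0,0],0.8],[[0,0,0],[0,0,0],0.8],[[0,0,0],[0,0,0],0.8],[[0,0,0],[0,0,0],0.8],[[0,0,0],[0,0,0],0.8],[[0,0,0],[0,0,0],0.8]]'
python3 w.py w8 black 486 -311 13 65
python3 - <<'E'
from h import *
a=np.hstack([cv2.resize(bot.capture("scene")[195:280,180:280],None,fx=3,fy=3,interpolation=2),cv2.resize(bot.capture("top")[150:235,350:430],None,fx=3,fy=3,interpolation=2)])
w=cv2.imread("pics/w8.png")[120:345,180:460]; cv2.imwrite("pics/w8b.png",np.hstack([a,np.pad(w,((0,a.shape[0]-w.shape[0]),(0,0),(0,0)))])[:,:800])
E
```

```text
time: 14.03
tool_pos: [476.4, -313.4, 166.4]
tcp_rot: [-3.141, -0.001, 3.139]
contact_force: [0.8, 0.0, -0.2]
grip_width: 82.8
finger_force: 0.0
time: 14.87
tool_pos: [479.7, -311.0, 126.9]
tcp_rot: [-3.141, 0.001, -3.141]
contact_force: [-0.2, -0.4, -0.2]
grip_width: 82.4
finger_force: 0.0
seed [319. 252.] tcp [ 479.7 -311.   126.8]
[300.1 244.5] (277, 211, 42, 69) [ 480.3 -324.3   13. ]
```

View pics/w8b.png

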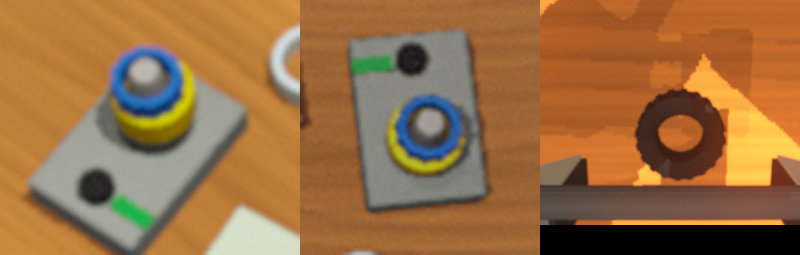

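```bash
python3 -m pendant '[[[0.25,0.02,-0.5],[0,0,0],0.8],[[0,0,-0.8],[0,0,0],0.8],[[0,0,-0.8],[0,0,0],0.8],[[0,0,-0.7],[0,0,0],0.8],[[0,0,-0.4],[0,0,0],0.8],[[0,0,-0.15],[0,0,0],0.8],[[0,0,0],[0,0,0],0.8],[[0,0,0],[0,0,0],-1],[[0,0,0],[0,0,0],-1],[[0,0,0],[0,0,0],-1]]'
python3 -m pendant '[[[0,0,0],[0,0,0],-1],[[0,0,0],[0,0,0],-1],[[0,0,0],[0,0,0],-1],[[0,0,0],[0,0,0],-1],[[0,0,0.3],[0,0,0],-1],[[0,0,0.8],[0,0,0],-1],[[0,0,0.9],[0,0,0],-1],[[0,0,0.9],[0,0,0],-1],[[0,0,0.9],[0,0,0],-1],[[0,0.3,0.8],[0,0,0],-1]]'
python3 -m pendant '[[[0,0.9,0.2],[0,0,0],-1],[[0,0.9,0],[0,0,0],-1],[[0,0.9,0],[0,0,0],-1],[[0,0.9,0],[0,0,0],-1],[[0,0.9,0],[0,0,0],-1],[[0.1,0.9,0],[0,0,0],-1],[[0.4,0.9,0],[0,0,0],-1],[[0.5,0.9,0],[0,0,0],-1],[[0.5,0.9,0],[0,0,0],-1],[[0.5,0.9,0],[0,0,0],-1]]'
python3 -m pendant '[[[0.6,0.9,0],[0,0,0],-1],[[0.7,0.9,0],[0,0,0],-1],[[0.8,0.9,0],[0,0,0],-1],[[0.8,0.9,0],[0,0,0],-1],[[0.8,0.9,0],[0,0,0],-1],[[0.5,0.8,0],[0,0,0],-1],[[0.35,0.5,0],[0,0,0],-1],[[0,0,0],[0,0,0],-1],[[0,0,0],[0,0,0],-1],[[0,0,0],[0,0,0],-1]]'
python3 w.py w9 black 684 142 155 100
```

```text
time: 15.85
tool_pos: [487.7, -310.8, 27.2]
tcp_rot: [-3.14, 0.002, -3.141]
contact_force: [0.1, -0.3, 0.5]
grip_width: 67.7
finger_force: 0.0
time: 16.68
tool_pos: [487.0, -302.4, 166.1]
tcp_rot: [-3.14, 0.001, 3.141]
contact_force: [0.3, -0.4, -0.8]
grip_width: 58.8
finger_force: 30.0
time: 17.52
tool_pos: [547.3, -29.9, 170.5]
tcp_rot: [-3.142, 0.0, -3.141]
contact_force: [0.4, -0.1, -0.1]
grip_width: 58.4
finger_force: 30.0
time: 18.35
tool_pos: [683.0, 142.1, 169.8]
tcp_rot: [-3.141, -0.001, -3.141]
contact_force: [-0.6, -1.5, -1.0]
grip_width: 58.6
finger_force: 30.0
seed [319. 301.] tcp [683.  141.7 170.1]
[306.1 285.9] (220, 247, 183, 65) [676.8 136.2 155. ]
```

View pics/w9.png

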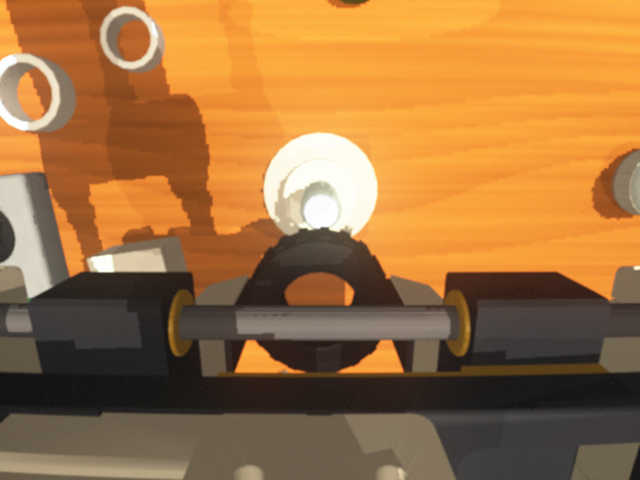

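Run:
```python
from h import *
P=par("wrist"); t=bot.get_obs()["tool_pos"]; print(t.round(1),onz(P,(321,208),111).round(1),onz(P,(320,187),12).round(1),onz(P,(319,302),t[2]-14).round(1))
```

```text
[683.  141.7 170.1] [649.1 142.6 111. ] [647.6 142.4  12. ] [684.1 141.5 156.1]
```

```bash
python3 -m pendant '[[[-0.5,0.03,0],[0,0,0],-1],[[-0.65,0,0],[0,0,0],-1],[[0,0,-0.3],[0,0,0],-1],[[0,0,-0.5],[0,0,0],-1],[[0,0,-0.5],[0,0,0],-1],[[0,0,-0.5],[0,0,0],-1],[[0,0,-0.5],[0,0,0],-1],[[0,0,-0.2],[0,0,0],-1],[[0,0,0],[0,0,0],-1],[[0,0,0],[0,0,0],-1]]'
python3 -m pendant '[[[0,0,-0.3],[0,0,0],-1],[[0,0,-0.3],[0,0,0],-1],[[0,0,-0.12],[0,0,0],-1],[[0,0,0],[0,0,0],-1],[[0,0,0],[0,0,0],-1],[[0,0,0],[0,0,0],0.7],[[0,0,0],[0,0,0],0.7],[[0,0,0],[0,0,0],0.7],[[0,0,0],[0,0,0],0.7],[[0,0,0],[0,0,0],0.7]]'
```

```text
time: 19.23
tool_pos: [649.3, 143.0, 95.2]
tcp_rot: [3.142, 0.0, 3.141]
contact_force: [-0.2, 0.1, -1.5]
grip_width: 58.6
finger_force: 30.0
time: 20.07
tool_pos: [649.2, 143.6, 73.5]
tcp_rot: [3.141, 0.0, -3.141]
contact_force: [0.3, 0.4, 0.5]
grip_width: 77.7
finger_force: 0.0
```

```bash
python3 -m pendant '[[[0,0,0.3],[0,0,0],0.7],[[0,0,0.6],[0,0,0],0.7],[[0,0,0.9],[0,0,0],0.7],[[-0.3,0,0.9],[0,0,0],0.7],[[-0.9,0.2,0.5],[0,0,0],0.7],[[-0.9,0.2,0],[0,0,0],0.7],[[-0.9,0.2,0],[0,0,0],0.7],[[-0.9,0.2,0],[0,0,0],0.7],[[-0.9,0,0],[0,0,0],0.7],[[-0.6,0,0],[0,0,0],0.7]]'
python3 -m pendant '[[[-0.2,0,-0.3],[0,0,0],0.7],[[0,0,-0.6],[0,0,0],0.7],[[0,0,-0.5],[0,0,0],0.7],[[0,0,0],[0,0,0],0.7],[[0,0,0],[0,0,0],0.7],[[0,0,0],[0,0,0],0.7],[[0,0,0],[0,0,0],0.7],[[0,0,0],[0,0,0],0.7],[[0,0,0],[0,0,0],0.7],[[0,0,0],[0,0,0],0.7]]'
python3 w.py w10 green 487 167 9 100;python3 - <<'E'
from h import *
cv2.imwrite("pics/w10b.png",np.hstack([cv2.resize(bot.capture("scene")[245:335,310:400],None,fx=4,fy=4,interpolation=2),cv2.resize(bot.capture("top")[170:260,225:315],None,fx=4,fy=4,interpolation=2)]))
E
```

```text
time: 20.9
tool_pos: [484.7, 168.0, 170.2]
tcp_rot: [3.141, -0.0, -3.14]
contact_force: [0.6, 1.0, -0.4]
grip_width: 78.1
finger_force: 0.0
time: 21.73
tool_pos: [481.3, 167.6, 127.7]
tcp_rot: [3.141, 0.001, -3.141]
contact_force: [-0.7, 0.7, -0.3]
grip_width: 77.7
finger_force: 0.0
seed [318. 250.] tcp [481.2 167.6 127.6]
[318.4 251.4] (284, 218, 69, 68) [488.1 167.2   9. ]
```

View pics/w10b.png

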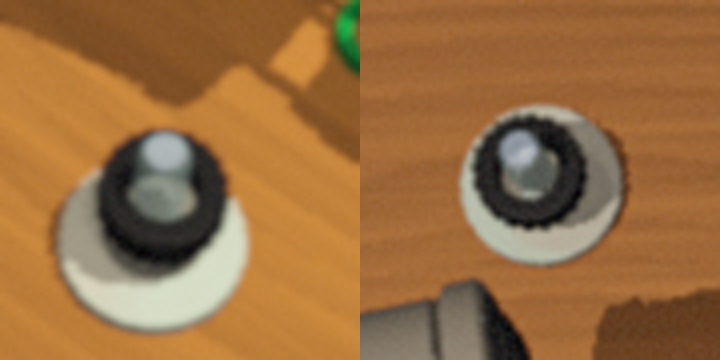

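```bash
python3 -m pendant '[[[0.22,-0.01,-0.5],[0,0,0],0.7],[[0,0,-0.8],[0,0,0],0.7],[[0,0,-0.9],[0,0,0],0.7],[[0,0,-0.8],[0,0,0],0.7],[[0,0,-0.4],[0,0,0],0.7],[[0,0,-0.18],[0,0,0],0.7],[[0,0,0],[0,0,0],0.7],[[0,0,0],[0,0,0],-1],[[0,0,0],[0,0,0],-1],[[0,0,0],[0,0,0],-1]]'
python3 -m pendant '[[[0,0,0],[0,0,0],-1],[[0,0,0],[0,0,0],-1],[[0,0,0],[0,0,0],-1],[[0,0,0],[0,0,0],-1],[[0,0,0.3],[0,0,0],-1],[[0,0,0.8],[0,0,0],-1],[[0,0,0.9],[0,0,0],-1],[[0,0,0.9],[0,0,0],-1],[[0,0,0.9],[0,0,0],-1],[[0,0,0.9],[0,0,0],-1]]'
python3 -m pendant '[[[0.4,-0.1,0.3],[0,0,0],-1],[[0.8,-0.12,0],[0,0,0],-1],[[0.9,-0.1,0],[0,0,0],-1],[[0.9,-0.1,0],[0,0,0],-1],[[0.9,-0.1,0],[0,0,0],-1],[[0.8,-0.1,0],[0,0,0],-1],[[0.5,-0.1,0],[0,0,0],-1],[[0.17,-0.1,0],[0,0,0],-1],[[0,0,0],[0,0,0],-1],[[0,0,0],[0,0,0],-1]]'
python3 - <<'E'
from h import *
P=par("wrist"); I=bot.capture("wrist"); t=bot.get_obs()["tool_pos"]; print(t.round(1)); cv2.imwrite("pics/w11.png",I)
print(held(I,P,"green",t[2]-20+9))
E
```

```text
time: 22.72
tool_pos: [488.4, 167.4, 21.0]
tcp_rot: [3.141, 0.002, -3.141]
contact_force: [-0.8, -1.2, -0.0]
grip_width: 63.0
finger_force: 0.0
time: 23.55
tool_pos: [487.3, 167.2, 162.7]
tcp_rot: [3.142, -0.0, -3.141]
contact_force: [0.1, 0.2, -0.6]
grip_width: 48.6
finger_force: 30.0
time: 24.38
tool_pos: [647.9, 142.6, 169.7]
tcp_rot: [3.141, -0.001, -3.141]
contact_force: [-0.9, 0.2, -0.1]
grip_width: 48.7
finger_force: 30.0
[647.7 142.9 170. ]
(array([317.8, 300.8]), (260, 242, 117, 118), array([647.1, 141.9, 159. ]))
```

```bash
python3 -m pendant '[[[0.05,0.01,-0.2],[0,0,0],-1],[[0,0,-0.3],[0,0,0],-1],[[0,0,-0.5],[0,0,0],-1],[[0,0,-0.5],[0,0,0],-1],[[0,0,-0.4],[0,0,0],-1],[[0,0,-0.3],[0,0,0],-1],[[0,0,-0.2],[0,0,0],-1],[[0,0,-0.18],[0,0,0],-1],[[0,0,0],[0,0,0],-1],[[0,0,0],[0,0,0],-1]]'
python3 -m pendant '[[[0,0,0],[0,0,0],-1],[[0,0,0],[0,0,0],0.6],[[0,0,0],[0,0,0],0.6],[[0,0,0],[0,0,0],0.6],[[0,0,0],[0,0,0],0.6],[[0,0,0],[0,0,0],0.6],[[0,0,0.3],[0,0,0],0.6],[[0,0,0.7],[0,0,0],0.6],[[0,0,0.9],[0,0,0],0.6],[[0,0,0.7],[0,0,0],0.6]]'
```

```text
time: 25.27
tool_pos: [650.5, 143.0, 92.8]
tcp_rot: [3.141, 0.001, -3.141]
contact_force: [0.1, -0.2, -0.4]
grip_width: 48.7
finger_force: 30.0
time: 26.1
tool_pos: [650.5, 143.0, 172.8]
tcp_rot: [3.141, 0.001, -3.141]
contact_force: [0.1, 0.3, 0.4]
grip_width: 73.5
finger_force: 0.0
```

```bash
python3 -m pendant '[[[-0.4,-0.4,0],[0,0,0],0.5],[[-0.7,-0.8,0],[0,0,0],0.5],[[-0.7,-0.9,0],[0,0,0],0.5],[[-0.7,-0.9,0],[0,0,0],0.5],[[-0.7,-0.8,-0.2],[0,0,0],0.5],[[-0.5,-0.6,-0.4],[0,0,0],0.5],[[-0.28,-0.33,-0.5],[0,0,0],0.5],[[0,0,-0.4],[0,0,0],0.5],[[0,0,0],[0,0,0],0.5],[[0,0,0],[0,0,0],0.5]]'
python3 w.py w12 white 537 1 8 60;python3 - <<'E'
from h import *
a=np.hstack([cv2.resize(bot.capture("scene")[245:335,310:400],None,fx=3,fy=3,interpolation=2),cv2.resize(bot.capture("top")[170:260,225:315],None,fx=3,fy=3,interpolation=2)])
w=cv2.imread("pics/w12.png")[140:410,190:440]; cv2.imwrite("pics/w12b.png",np.hstack([a,w]))
E
```

```text
time: 26.93
tool_pos: [531.0, 1.0, 126.0]
tcp_rot: [3.141, 0.0, -3.142]
contact_force: [0.4, -0.1, -0.2]
grip_width: 68.8
finger_force: 0.0
seed [319. 251.] tcp [531.6   1.2 126.5]
[318.1 268.2] (292, 256, 56, 26) [5.503e+02 3.000e-01 8.000e+00]
```

View pics/w12b.png

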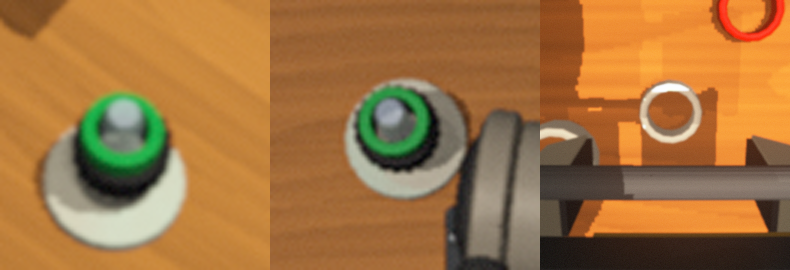

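```bash
python3 -m pendant '[[[0.21,0.01,-0.4],[0,0,0],0.3],[[0,0,-0.8],[0,0,0],0.3],[[0,0,-0.9],[0,0,0],0.3],[[0,0,-0.8],[0,0,0],0.3],[[0,0,-0.45],[0,0,0],0.3],[[0,0,-0.2],[0,0,0],0.3],[[0,0,0],[0,0,0],0.3],[[0,0,0],[0,0,0],-1],[[0,0,0],[0,0,0],-1],[[0,0,0],[0,0,0],-1]]'
python3 -m pendant '[[[0,0,0],[0,0,0],-1],[[0,0,0],[0,0,0],-1],[[0,0,0],[0,0,0],-1],[[0,0,0],[0,0,0],-1],[[0,0,0.3],[0,0,0],-1],[[0,0,0.8],[0,0,0],-1],[[0,0,0.9],[0,0,0],-1],[[0,0,0.9],[0,0,0],-1],[[0,0,0.9],[0,0,0],-1],[[0,0,0.9],[0,0,0],-1]]'
python3 -m pendant '[[[0.3,0.4,0.3],[0,0,0],-1],[[0.6,0.7,0],[0,0,0],-1],[[0.6,0.8,0],[0,0,0],-1],[[0.6,0.8,0],[0,0,0],-1],[[0.6,0.8,0],[0,0,0],-1],[[0.5,0.6,0],[0,0,0],-1],[[0.4,0.4,0],[0,0,0],-1],[[0.11,0.2,0],[0,0,0],-1],[[0,0,0],[0,0,0],-1],[[0,0,0],[0,0,0],-1]]'
python3 - <<'E'
from h import *
P=par("wrist"); I=bot.capture("wrist"); t=bot.get_obs()["tool_pos"]; print(t.round(1)); cv2.imwrite("pics/w13.png",I)
E
```

```text
time: 27.92
tool_pos: [537.9, 1.4, 20.2]
tcp_rot: [-3.141, 0.002, -3.141]
contact_force: [0.0, -0.3, 0.7]
grip_width: 44.1
finger_force: 0.1
time: 28.75
tool_pos: [536.7, 1.4, 161.9]
tcp_rot: [3.142, -0.0, -3.141]
contact_force: [0.4, -1.1, -0.5]
grip_width: 42.5
finger_force: 30.0
time: 29.58
tool_pos: [647.8, 142.0, 168.9]
tcp_rot: [-3.141, -0.001, -3.141]
contact_force: [-0.5, -0.1, -1.0]
grip_width: 42.6
finger_force: 30.0
[647.7 141.6 169.1]
```

View pics/w13.png

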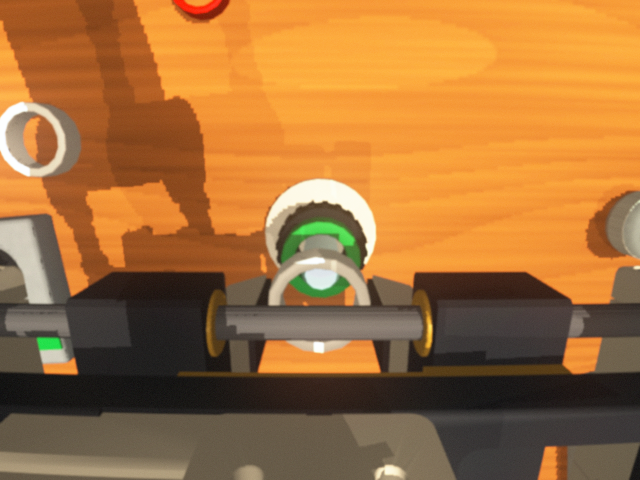

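```bash
python3 -m pendant '[[[0.04,0.03,-0.2],[0,0,0],-1],[[0,0,-0.3],[0,0,0],-1],[[0,0,-0.4],[0,0,0],-1],[[0,0,-0.4],[0,0,0],-1],[[0,0,-0.3],[0,0,0],-1],[[0,0,-0.2],[0,0,0],-1],[[0,0,-0.17],[0,0,0],-1],[[0,0,0],[0,0,0],-1],[[0,0,0],[0,0,0],-1],[[0,0,0],[0,0,0],-1]]'
python3 -m pendant '[[[0,0,0],[0,0,0],0.6],[[0,0,0],[0,0,0],0.6],[[0,0,0],[0,0,0],0.6],[[0,0,0],[0,0,0],0.6],[[0,0,0],[0,0,0],0.6],[[0,0,0.3],[0,0,0],0.6],[[0,0,0.7],[0,0,0],0.6],[[0,0,0.9],[0,0,0],0.6],[[0,0,0.7],[0,0,0],0.6],[[-0.7,0,0.2],[0,0,0],0.6]]'
python3 -m pendant '[[[-0.9,-0.5,0],[0,0,0],0.6],[[-0.9,-0.5,0],[0,0,0],0.6],[[-0.9,-0.5,0],[0,0,0],0.6],[[-0.9,-0.5,0],[0,0,0],0.6],[[-0.9,-0.5,0],[0,0,0],0.6],[[-0.5,-0.3,0],[0,0,0],0.6],[[0,0,0],[0,0,0],0.6],[[0,0,0],[0,0,0],0.6],[[0,0,0],[0,0,0],0.6],[[0,0,0],[0,0,0],0.6]]'
python3 - <<'E'
from h import *
cv2.imwrite("pics/f.png",cv2.resize(np.hstack([bot.capture("scene")[195:335,185:385],bot.capture("top")[150:290,235:425]]),None,fx=2,fy=2,interpolation=2))
E
```

```text
time: 30.47
tool_pos: [649.8, 143.3, 110.0]
tcp_rot: [3.141, 0.0, -3.141]
contact_force: [0.2, -0.2, -0.8]
grip_width: 43.0
finger_force: 30.0
time: 31.3
tool_pos: [632.5, 143.1, 198.6]
tcp_rot: [3.141, 0.01, 3.141]
contact_force: [0.1, 0.2, 0.2]
grip_width: 73.5
finger_force: 0.0
time: 32.13
tool_pos: [479.8, 59.7, 194.2]
tcp_rot: [3.141, 0.001, -3.141]
contact_force: [-0.7, 0.2, 0.4]
grip_width: 73.5
finger_force: 0.0
```

View pics/f.png

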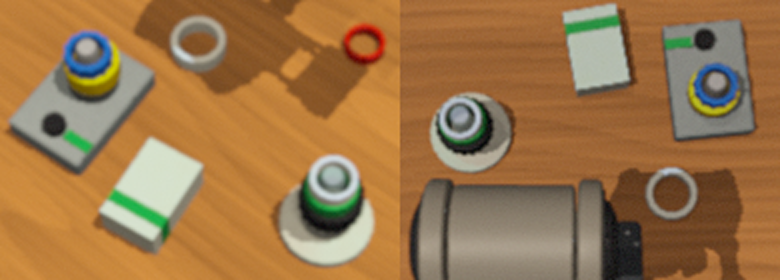

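```bash
python3 -c "
from plant import bot
print(bot.close_job())"
```

```text
the job is handed in; nothing more can be done
None
```

The job is handed in at about 32 s: nut, clip and seal are on the tube and sleeve and locking ring on the spindle, each looking flat in the last pictures, and the carton, flask and jar were not touched; I viewed 17 pictures, over the limit of 14.

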